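# Turn over the reversible soap plate and reseat it on its pins

## Robot

A 7-joint arm with a two-finger parallel gripper is mounted at the origin on the work surface. World frame = base frame: x ahead of the robot, y to its left, z up, the work surface at z = 0. Lengths are in m, angles in rad, forces in N, time in s.
With the tool pointing down it reaches from about 0.425 to 0.875 m from the base axis. Payload 4.7 kg.
Tool frame: the origin (TCP) lies at the very end of the fingers, on their centre line; the grasp point (between the pads) lies 19 mm behind it; z points along the fingers, y is the line along which they close (so a half turn about z gives the same grasp; the last joint's range is limited). The gripper opens to 85 mm and grips with 20 to 120 N. Pads are 22 mm wide; open, the fingers measure 114 mm over their backs; the gripper's body (76 mm by 85 mm) begins 54 mm behind the grasp point. The pads swing forward as they close: fully open they stand 13 mm farther back than shut.
Start: joints at [1.283, 0.321, -0.07, 1.45, 0.023, 1.371, -0.057], TCP at [0.193, -0.621, 0.203] pointing down, gripper open.
Joint ranges: [-2.86, 2.86], [-0.3, 2.09], [-1.38, 1.24], [0.06, 2.45], [-1.56, 4.7], [0.09, 2.05], [-2.69, 2.69]. Speed limits (rad/s): [2.57, 2.57, 3.14, 3.14, 3.14, 3.14, 3.14].

## Interface

Orientations are given as a unit quaternion [w, x, y, z].
In Python, from rig import sensors, imaging, r gives the robot as it stands.
- The arm moves only by the tool jog_arm, never from a script. Its argument "moves" is a list of rows, each a list of 2 entries, a list of its own where there are three numbers: the shift along the tool's x, y, z in units of 0.08 m (1.0 is 0.08 m), then the turn about the tool's z in units of 45 degrees (1.0 is 45 degrees). In form: [[[dx, dy, dz], twist], ...]. A call has 1 to 20 rows; each row shifts and turns the commanded pose from where the row before left it, along the tool's axes as they then stand; what a row does not reach is not made up. A row lasts 1/10 s, in which the tool goes at most 50 mm and 8.59 degrees, less where a joint would pass 70% of its speed; a pose out of reach is approached as far as the arm can. A call with a number of a shift or a turn outside -1 to 1 is refused whole. A call with a gripper value outside its range is refused whole. "grip" is the closure, from 0 (fully open) to 1 (shut), set as the call begins (left out, the last holds). The fingers move at their own pace and stop on an object; "force" is the grip in N (left out, the last holds). Time passes only in rows, so rows that do not move let the fingers close. It gives the time, the measured TCP pose, the force, the opening and the grip force at its end, in the units of the state.
- sensors.get_obs(): the state, without advancing time (a new reading comes with each control period).
- imaging.camera(name): name is "scene" or "side" or "wrist"; returns (picture, depth): 420x560x3 uint8, red, green, blue; 420x560 float32, m along the optical axis (not along the pixel's ray), 0 where there is no reading.
- imaging.get_calibration(name): a dict with "mtx" (3x3 intrinsics, pixels), "k1" (the pictures are not rectified: a ray, as slopes to the right and down, at radius r is drawn at 1 + k1 r^2 times it, then the intrinsics apply), "world_to_cam" (4x4, takes a point from world to camera coordinates); the wrist camera has in their place "mount" (4x4, takes a point from camera to tool coordinates, whose origin is the TCP and whose axes are the flange's). Camera axes: x right, y down, z forward; pixel columns grow to the right and rows downward; lengths in m; the calibration is good to about 2 mm. A picture is of the moment at which its call begins: read the wrist's pose just before it. get_calibration takes no time and is no camera call.
- r.sign_off(): hands the job in; it is judged then, once.
Trained networks look in the newest picture that a camera, given by its name, has taken for a name from the list of things; names that differ only in an ending like _2 or _b are one class to them, and where a whole thing is asked for, a point or a joint stands for the part that bears it (a point fixed in the world has none). Each returns a list of dicts, best first, with "confidence" (0 to 1); they miss things now and then, are a little off and sometimes report something else, mostly with a low value. They report only what shows in the picture. A call takes as long as a camera call. They do not tell look-alikes from the thing itself.
- imaging.look_for(camera, thing): "centre" ([x, y, z] in m, in world coordinates, good to about 4 mm: the middle of the surface that is visible of it).
- imaging.silhouettes(camera, thing): "mask" (420x560 bool, what is visible of it).
- imaging.spot_point(camera, thing): "centre" ([x, y, z] in m, in world coordinates, good to about 4 mm: a listed point, or the origin of a listed thing).
The state is a dict: "time": time; "qpos": joint angles; "joint_vel": joint speeds; "joint_efforts": joint torques, N m; "eef_pos": TCP position; "ee_rot": TCP orientation; "force": force on the tool from outside, world axes, zero at the start; "wrist_torque": the same for the moment, N m; "gripper_width": opening from 0.0 (shut) to 1.0 (fully open); "gripper_force": force on a finger pad.
Only numpy, scipy, OpenCV 4.12 (cv2) and the standard library are available. Lean on these libraries where they do the work, as an engineer would, in place of code of your own. Each camera call takes 0.05 s, during which the arm holds its last target. There are 200 camera calls.

## Task

The white soap plate lies on its two-pin bridge with its smooth face up. Lift it off, stand it on one end in the trough of the drain stand and let go, then take it again from the other side and lay it back on the bridge with its ribbed face up, both pins through their proper holes so that it lies flush and level on both pedestals. Do not drop the plate, and leave the tube and the soap dish where they are.

Things in the scene. Friction and masses are not known exactly. Their poses are not given: they have to be found in the camera images.
- plate: white loose soap plate, slab 60 (x) x 130 (y) x 14 (z) mm, about 120 g; origin at the slab's centre. +z leaves the smooth face (up at the start); on the -z face five ribs 46 mm long stand 4 mm proud, within 20 mm of the middle. Round through holes on the long centre line: 22 mm at y = +42 mm, 14 mm at y = -42 mm. Grip it across its 60 mm width: the long edges overhang the pedestals by 10 mm
- large_hole (a point): centre of the plate's 22 mm hole, at mid thickness
- bridge: sage bridge, fixed; origin centre of underside, z up. Foot 100 (x) x 140 (y) x 8 mm; pedestals 40 (x) x 36 (y) mm at y = +-42 mm, tops at z = 50 mm, open between (room for ribs). A round pin rises 19 mm from each, last 7 mm tapered: 17 mm wide at y = +42, 9 mm at y = -42. The thick pin enters only the large hole. A seated plate, either face up, has its origin at z = 57 mm and its +y end at +y
- thick_pin (a point): foot of the 17 mm pin, at the centre of the top of its pedestal, 50 mm above the ledge
- stand: sage drain stand, fixed; origin centre of underside, z up. Two walls 90 mm long along x, open-ended, form a trough 22 mm wide in y, floor at z = 8 mm; walls upright to z = 42 mm, then flared to a mouth about 34 mm wide at z = 52 mm. The plate stands in it on either short end, its width along x, origin then at z = 73 mm; let go, it leans up to 0.25 rad
- tube: closed white tube lying on the ledge, 140 x 52 x 28 mm, loose; origin centre of underside, x along it. Bystander. (Not listed: a fixed sage organizer 82 mm high with comb and nail clipper stands beyond x = 0.68 m, |y| < 0.25 m)
- dish: white soap dish with a bar of soap, 130 x 90 x 31 mm, loose; origin centre of underside. Bystander
Mind the look-alikes: they are no part of the job. What is shaped like the bridge but blue is not meant.

How it is judged:
By the outcome, as a careful person would: the job done as asked, in the order asked, and still so for the second after the job is handed in, with the robot touching nothing.
It also fails if it takes over 70 s, if anything falls off the work surface, if the arm or the gripper's body presses on something with over 40 N, if the wrist force passes 120 N, or if a joint passes its speed limit or range.

## Working session

There is one attempt and no reset: what is moved stays moved. The work goes in short steps, Python scripts to look and compute and a tool call to move; the robot and the scene stay as the last step left them, time stands still between calls to the robot, and variables do not carry over. Pictures are saved under pics/ and viewed, at most 10 in all, crops included, and the job is handed in when it is done.

Besides the shell and the picture viewer there is one more tool, called after "Request:" in YAML: its name, and indented under it one key for each argument. jog_arm: Moves the arm, as the interface text tells. Its arguments: {"type":"object","properties":{"moves":{"type":"array"},"grip":{"type":"number"},"force":{"type":"number"}},"required":["moves"]}

```bash
ls; mkdir -p pics; cat > h.py <<'E'
import numpy as np, cv2
from rig import sensors, imaging, r
from scipy.spatial.transform import Rotation as R
def T_tool():
    o=sensors.get_obs(); T=np.eye(4); q=o["ee_rot"]; T[:3,:3]=R.from_quat([q[1],q[2],q[3],q[0]]).as_matrix(); T[:3,3]=o["eef_pos"]; return T
def shot(n,save=None):
    T=T_tool(); im,d=imaging.camera(n)
    if save: cv2.imwrite("pics/"+save,im[:,:,::-1])
    return im,d,T
def cloud(n,d,T=None):
    c=imaging.get_calibration(n); K=c["mtx"]
    C=T@np.array(c["mount"]) if n=="wrist" else np.linalg.inv(c["world_to_cam"])
    v,u=np.mgrid[0:420,0:560].astype(float)
    p=cv2.undistortPoints(np.stack([u.ravel(),v.ravel()],1)[:,None],np.array(K),np.array([c["k1"],0,0,0,0.]))[:,0].reshape(420,560,2)
    P=np.dstack([p[...,0]*d,p[...,1]*d,d])
    return P@C[:3,:3].T+C[:3,3]
E
python3 - <<'E'
from h import *
for n in ["scene","side"]:
    im,d,T=shot(n,n+"0.png")
    np.savez(n+"0.npz",im=im,P=cloud(n,d,T),d=d)
    for t in ["plate","bridge","stand","tube","dish"]:
        print(n,t,[(np.round(x["centre"],3),round(x["confidence"],2)) for x in imaging.spot_point(n,t)][:4])
    for t in ["large_hole","thick_pin"]:
        print(n,t,[(np.round(x["centre"],3),round(x["confidence"],2)) for x in imaging.spot_point(n,t)][:4])
o=sensors.get_obs();print(o)
E
```

```text
pics
scene plate [(array([0.514, 0.219, 0.056]), 0.93)]
scene bridge [(array([0.713, 0.398, 0.001]), 0.84), (array([ 0.363, -0.039,  0.002]), 0.75), (array([ 0.503,  0.457, -0.002]), 0.72), (array([0.515, 0.218, 0.002]), 0.57)]
scene stand [(array([0.532, 0.014, 0.002]), 0.57)]
scene tube [(array([ 0.51 , -0.179, -0.001]), 0.96)]
scene dish [(array([ 0.493, -0.392,  0.002]), 0.91)]
scene large_hole [(array([0.5  , 0.26 , 0.058]), 0.69), (array([0.497, 0.258, 0.05 ]), 0.37)]
scene thick_pin [(array([0.288, 0.338, 0.044]), 0.93), (array([0.703, 0.438, 0.053]), 0.86), (array([ 0.339, -0.009,  0.05 ]), 0.82), (array([0.498, 0.259, 0.051]), 0.75)]
side plate [(array([0.514, 0.222, 0.056]), 0.75)]
side bridge [(array([0.305, 0.296, 0.004]), 0.9), (array([0.71 , 0.398, 0.002]), 0.83), (array([ 0.512,  0.214, -0.001]), 0.65), (array([ 0.501,  0.458, -0.004]), 0.64)]
side stand [(array([0.537, 0.015, 0.002]), 0.63)]
side tube [(array([ 0.509, -0.176, -0.002]), 0.71)]
side dish [(array([ 0.494, -0.392,  0.001]), 0.68)]
side large_hole [(array([0.496, 0.252, 0.054]), 0.78)]
side thick_pin [(arr
[... 205 characters left out ...]
 -0.0701206 ,  1.45047097,  0.022615  ,
        1.3707915 , -0.05684588]), 'joint_vel': array([-5.19706132e-04,  3.45907181e-04,  9.99694137e-04, -4.19174785e-05,
       -6.01327193e-04,  2.68697003e-04,  4.89574448e-04]), 'joint_efforts': array([-4.17996071e-04, -4.93315673e+01, -3.81371789e-01, -3.14550269e+01,
        1.33032355e-02,  1.35227252e-03, -1.65345131e-05]), 'eef_pos': array([ 0.19320149, -0.62066614,  0.20329349]), 'ee_rot': array([ 8.54483413e-05,  9.88628924e-01,  1.50375670e-01, -1.27001521e-05]), 'force': array([-0.60131498, -0.61930384,  1.41019738]), 'wrist_torque': array([-0.061856  , -0.01930123,  0.02670414]), 'gripper_force': 0.0, 'gripper_width': 0.9979041781215767}
```

View pics/scene0.png

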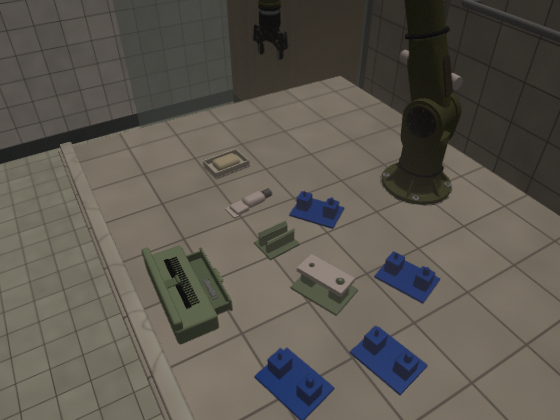

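View pics/side0.png

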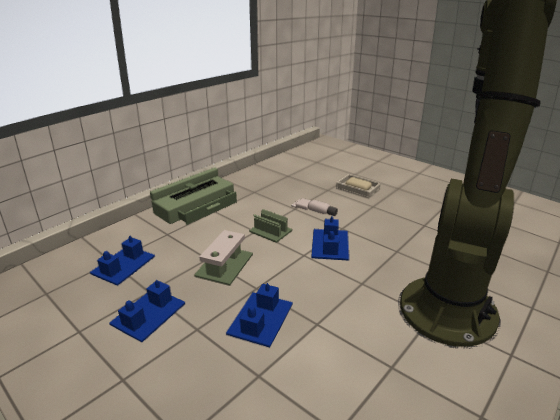

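Scene view: the white plate lies on the only sage bridge (325,280). The four blue look-alikes are at (318,210), (407,275), (388,358) and (295,382). The sage stand is at (277,240), the tube at (250,203), the dish at (227,163), and the organizer at (185,290). The side view agrees, with the plate at (222,250). I'll check this in a crop and measure the yaws.

```bash
python3 - <<'E'
from h import *
for n in ["scene","side"]:
    z=np.load(n+"0.npz"); P=z["P"]
    for nm,c,r0,lo,hi in [("plate",(.514,.219),.11,.055,.075),("foot",(.514,.219),.11,.004,.015),("stand",(.535,.015),.075,.035,.062),("standfoot",(.535,.015),.09,.003,.014),("tube",(.51,-.178),.1,.01,.04)]:
        m=(np.hypot(P[...,0]-c[0],P[...,1]-c[1])<r0)&(P[...,2]>lo)&(P[...,2]<hi)
        Q=P[m]; b=cv2.minAreaRect((Q[:,:2]*1000).astype(np.float32)); print(n,nm,m.sum(),np.round(b[0],1),np.round(b[1],1),round(b[2],1),np.round(np.percentile(Q[:,2],[5,50,95]),4))
im=np.load("scene0.npz")["im"]
cv2.imwrite("pics/crop0.png",cv2.resize(im[200:330,230:380],None,fx=5,fy=4.6,interpolation=2)[:,:,::-1])
E
```

```text
scene plate 1130 [513.3 217.6] [ 64.  133.2] 20.5 [0.0584 0.0638 0.0669]
scene foot 935 [521.2 236.3] [147. 197.] 80.3 [0.0047 0.0077 0.0113]
scene stand 384 [535.3  18.4] [90.9 50. ] 6.2 [0.0363 0.046  0.0544]
scene standfoot 425 [538.3  15. ] [172.  157.8] 3.2 [0.0032 0.0075 0.0121]
scene tube 450 [ 513.7 -175.6] [142.4  50. ] 10.6 [0.012  0.02   0.0292]
side plate 826 [511.7 219.8] [ 62.9 135.7] 20.7 [0.0574 0.0631 0.0655]
side foot 708 [511.4 221.2] [102.8 141.4] 21.6 [0.0049 0.0071 0.012 ]
side stand 346 [533.3  19.5] [92.2 48.9] 4.7 [0.0359 0.0446 0.0526]
side standfoot 284 [515.9  33.9] [124.6  81.2] 48.0 [0.0039 0.0076 0.012 ]
side tube 346 [ 508.2 -171. ] [136.3  46.3] 6.5 [0.0113 0.0199 0.0285]
```

View pics/crop0.png

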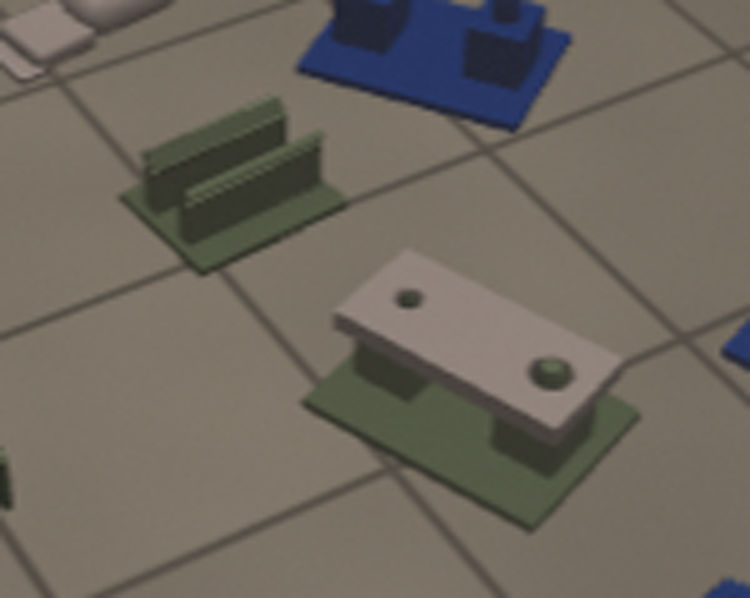

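The crop shows the sage bridge carrying the plate, with the small hole at (408,298) and the large hole at (550,372). The sage stand is at (235,185) and a blue bridge sits at top right. The sage one is the bridge I want. The plate centre is about (0.5125, 0.2187) with its x axis yawed 20.6°. The stand is about (0.534, 0.017), yawed 5.5°. Moving now.

Request:
jog_arm:
  moves:
    - [[0.54,-0.3,0],0]
    - [[0.54,-0.3,0],0]
    - [[0.54,-0.3,0],0]
    - [[0.54,-0.3,0],0]
    - [[0.54,-0.3,0],0]
    - [[0.54,-0.3,0],0]
    - [[0.54,-0.3,0],0]
    - [[0.54,-0.3,0],0]
    - [[0.54,-0.3,0],0]
    - [[0,0,0],-0.188]
    - [[0,0,0],-0.188]
    - [[0,0,0],-0.188]
    - [[0,0,0],-0.188]
    - [[0,0,0],-0.188]
    - [[0,0,0],-0.188]
    - [[0,0,0],-0.188]
    - [[0,0,0],-0.188]
    - [[0,0,0],-0.188]
    - [[0,0,0],-0.188]
    - [[0,0,0],-0.188]
  grip: 0
  force: 30

```text
time: 2.8
eef_pos: [0.5002, -0.2989, 0.2033]
ee_rot: [0.0, 0.569, 0.823, -0.0]
force: [0.2, 0.6, 0.7]
gripper_width: 0.996
gripper_force: 0.0
```

```bash
cat >> h.py <<'E'
def go(p,yaw=None):
    """tool-frame shift (units) from the present pose to world p, and twist units to tool-x yaw (deg)"""
    T=T_tool(); y0=np.degrees(np.arctan2(T[1,0],T[0,0]))
    d=T[:3,:3].T@(np.array(p)-T[:3,3])/.08
    tw=0 if yaw is None else -((yaw-y0+180)%360-180)/45
    o=sensors.get_obs()
    print("t",round(o["time"],2),"pos",np.round(T[:3,3],4),"yaw",round(y0,2),"z",np.round(T[:3,2],3),"| d",np.round(d,3),"tw",round(tw,3),"w",round(o["gripper_width"],3),"F",np.round(o["force"],1),"q",np.round(o["qpos"],2))
E
python3 -c "
from h import *
go([.495,.2655,.15],110.6)"
```

```text
t 2.8 pos [ 0.5002 -0.2989  0.2033] yaw 110.7 z [ 0. -0. -1.] | d [6.623 2.433 0.665] tw 0.002 w 0.996 F [0.2 0.6 0.7] q [ 0.94  0.21 -0.51  1.61  0.11  1.35  0.77]
```

Request:
jog_arm:
  moves:
    - [[0.552,0.203,0],0]
    - [[0.552,0.203,0],0]
    - [[0.552,0.203,0],0]
    - [[0.552,0.203,0],0]
    - [[0.552,0.203,0],0]
    - [[0.552,0.203,0],0]
    - [[0.552,0.203,0],0]
    - [[0.552,0.203,0],0]
    - [[0.552,0.203,0],0]
    - [[0.552,0.203,0],0]
    - [[0.552,0.203,0],0]
    - [[0.552,0.203,0],0]
    - [[0,0,0],0]

```text
time: 4.1
eef_pos: [0.4955, 0.2745, 0.2036]
ee_rot: [-0.002, 0.566, 0.824, 0.002]
force: [-1.4, 0.0, -0.4]
gripper_width: 0.996
gripper_force: 0.0
```

```bash
python3 - <<'E'
from h import *
im,d,T=shot("wrist","w1.png"); P=cloud("wrist",d,T); np.savez("w1.npz",im=im,P=P)
for t in ["plate","large_hole"]: print(t,[(np.round(x["centre"],4),round(x["confidence"],2)) for x in imaging.spot_point("wrist",t)][:3])
m=(np.hypot(P[...,0]-.5125,P[...,1]-.2187)<.1)&(P[...,2]>.056)&(P[...,2]<.075)
Q=P[m]; b=cv2.minAreaRect((Q[:,:2]*1000).astype(np.float32)); print(m.sum(),b,np.median(Q[:,2]))
m=(np.hypot(P[...,0]-.5125,P[...,1]-.2187)<.1)&(P[...,2]>.004)&(P[...,2]<.013)
Q=P[m]; b=cv2.minAreaRect((Q[:,:2]*1000).astype(np.float32)); print("foot",m.sum(),b,np.median(Q[:,2]))
go([.495,.2655,.038],110.6)
E
```

```text
plate [(array([0.5155, 0.2166, 0.0575]), 0.89)]
large_hole [(array([0.4994, 0.2579, 0.0527]), 0.79)]
7464 ((513.3134765625, 218.75254821777344), (60.45904541015625, 131.20556640625), 20.745311737060547) 0.06236619895309317
foot 3588 ((513.1090087890625, 219.26693725585938), (100.31663513183594, 140.2518310546875), 21.193885803222656) 0.006300879643971358
t 4.25 pos [0.4987 0.2653 0.203 ] yaw 110.37 z [-0.    -0.001 -1.   ] | d [ 0.019 -0.041  2.062] tw -0.005 w 0.999 F [ 0.1 -0.5 -0.7] q [ 0.28  0.25 -0.95  1.64  0.21  1.36 -0.34]
```

View pics/w1.png

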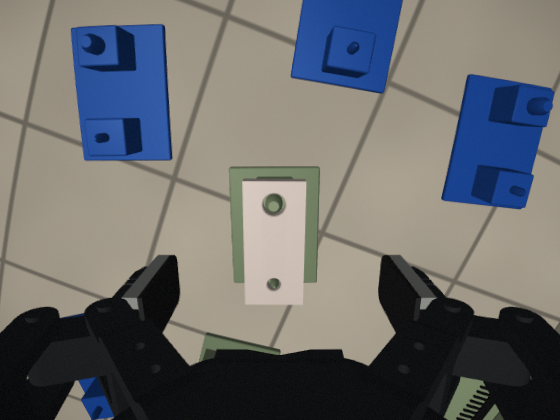

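The wrist view shows the plate around (275,240), with the thick pin in the large hole at (273,204). The fingers are aligned with it. The bridge centre is about (0.5132, 0.219) at 21.0°. Descending at the large-hole end.

Request:
jog_arm:
  moves:
    - [[0.02,-0.04,0.5],-0.014]
    - [[0,0,0.5],0]
    - [[0,0,0.5],0]
    - [[0,0,0.3],0]
    - [[0,0,0.2],0]
    - [[0,0,0.1],0]
    - [[0,0,0],0]

```text
time: 4.95
eef_pos: [0.4954, 0.2651, 0.0349]
ee_rot: [0.0, 0.567, 0.824, -0.0]
force: [-0.3, -0.4, 0.7]
gripper_width: 1.004
gripper_force: 0.0
```

```bash
python3 -c "
from h import *
go([.4953,.2657,.035],111)"
```

```text
t 4.95 pos [0.4954 0.2651 0.0349] yaw 110.9 z [-0.    -0.001 -1.   ] | d [ 0.007  0.002 -0.001] tw -0.002 w 1.004 F [-0.3 -0.4  0.7] q [ 0.2   0.42 -0.88  1.83  0.37  1.06 -0.45]
```

Request:
jog_arm:
  moves:
    - [[0,0,0],0]
    - [[0,0,0],0]
    - [[0,0,0],0]
    - [[0,0,0],0]
    - [[0,0,0],0]
    - [[0,0,0],0]
    - [[0,0,-0.1],0]
    - [[0,0,-0.1],0]
    - [[0,0,-0.1],0]
    - [[0,0,-0.1],0]
    - [[0,0,-0.2],0]
    - [[0,0,-0.3],0]
    - [[0,0,-0.4],0]
    - [[0,0,-0.4],0]
    - [[0,0,-0.3],0]
    - [[0,0,0],0]
    - [[0,0,0],0]
  grip: 1
  force: 20

```text
time: 6.65
eef_pos: [0.4954, 0.2662, 0.1962]
ee_rot: [0.001, 0.567, 0.824, 0.0]
force: [0.4, -0.1, -0.5]
gripper_width: -0.0
gripper_force: 0.0
```

```bash
cat >> h.py <<'E'
def plate_tilt(n="side"):
    """fit the plate hanging from the tool: whitish cloud points in a box around the tool, in tool coords"""
    im,d,T=shot(n); P=cloud(n,d,T); Q=(P-T[:3,3])@T[:3,:3]
    hsv=cv2.cvtColor(im,cv2.COLOR_RGB2HSV)
    m=(d>0)&(np.abs(Q[...,1])<.036)&(np.abs(Q[...,0])<.15)&(Q[...,2]>-.06)&(Q[...,2]<.14)&(P[...,2]>.012)&(hsv[...,2]>95)&(hsv[...,1]<70)
    X=Q[m][:,[0,2]]; 
    if len(X)<20: print("few",len(X)); return
    b=cv2.minAreaRect((X*1000).astype(np.float32)); print(n,"tool xz mm",len(X),"ctr",np.round(b[0],1),"size",np.round(b[1],1),"ang",round(b[2],1),"ext",np.round(X.min(0)*1e3),np.round(X.max(0)*1e3))
    return X
E
python3 - <<'E'
from h import *
go([.5,.2,.1])
plate_tilt("side"); plate_tilt("scene"); im,d,T=shot("side"); im2,d,T=shot("scene")
cv2.imwrite("pics/lift.png",cv2.resize(np.hstack([im[80:300,150:350],im2[150:370,230:430]]),None,fx=2,fy=2)[:,:,::-1])
E
```

```text
t 6.65 pos [0.4954 0.2662 0.1962] yaw 110.98 z [ 0.002 -0.    -1.   ] | d [-0.793 -0.244  1.202] tw 0 w -0.0 F [ 0.4 -0.1 -0.5] q [ 0.29  0.25 -0.96  1.66  0.21  1.34 -0.34]
side tool xz mm 803 ctr [-52.8  54.7] size [177.1 134.7] ang 87.3 ext [-117.  -37.] [ 18. 140.]
scene tool xz mm 969 ctr [-51.7  51.4] size [173.8 132.1] ang 89.7 ext [-117.  -36.] [ 15. 139.]
```

View pics/lift.png

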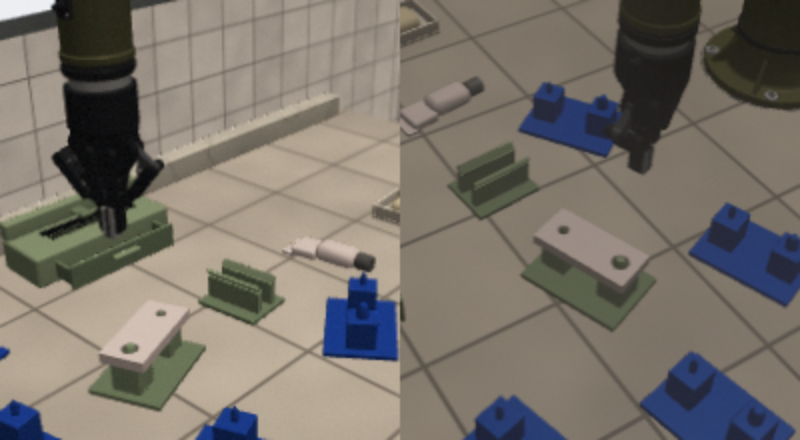

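The fingers are shut and empty, and the plate is still on the bridge, so the grip slipped off. I'll re-measure the plate and go again, checking the closure before I lift.

Request:
jog_arm:
  moves:
    - [[0,0,0],0]
    - [[0,0,0],0]
    - [[0,0,0],0]
    - [[0,0,0],0]
    - [[0,0,0],0]
    - [[0,0,0],0]
  grip: 0
  force: 50

```text
time: 7.45
eef_pos: [0.495, 0.2662, 0.1952]
ee_rot: [-0.0, 0.567, 0.824, -0.0]
force: [0.9, -0.4, -0.4]
gripper_width: 0.993
gripper_force: 0.0
```

```bash
cat >> h.py <<'E'
def rect(P,c,rad,lo,hi,lab=""):
    m=(np.hypot(P[...,0]-c[0],P[...,1]-c[1])<rad)&(P[...,2]>lo)&(P[...,2]<hi)
    Q=P[m]; b=cv2.minAreaRect((Q[:,:2]*1000).astype(np.float32)); print(lab,m.sum(),np.round(b[0],1),np.round(b[1],1),round(b[2],1),"z",np.round(np.percentile(Q[:,2],[5,50,95]),4))
    return Q
E
python3 - <<'E'
from h import *
im,d,T=shot("wrist"); P=cloud("wrist",d,T)
Q=rect(P,(.5132,.219),.1,.056,.075,"plate"); A=np.c_[Q[:,:2]-[.5132,.219],np.ones(len(Q))]; print("plane slopes",np.linalg.lstsq(A,Q[:,2],rcond=None)[0])
go([.4953,.2657,.035],111)
E
```

```text
plate 8012 [513.4 218.9] [ 60.4 131.2] 20.6 z [0.061  0.0623 0.0637]
plane slopes [ 0.00070199 -0.00026013  0.0623385 ]
t 7.5 pos [0.4951 0.2662 0.1952] yaw 110.98 z [ 0. -0. -1.] | d [-0.006  0.     2.003] tw -0.0 w 0.998 F [-1.3  0.   0.2] q [ 0.29  0.25 -0.96  1.66  0.21  1.34 -0.34]
```

Request:
jog_arm:
  moves:
    - [[0,0,0.5],0]
    - [[0,0,0.5],0]
    - [[0,0,0.5],0]
    - [[0,0,0.35],0]
    - [[0,0,0.2],0]
    - [[0,0,0],0]

```text
time: 8.1
eef_pos: [0.4936, 0.2654, 0.0293]
ee_rot: [-0.001, 0.566, 0.824, -0.002]
force: [-0.4, -0.6, 0.1]
gripper_width: 1.001
gripper_force: 0.0
```

Request:
jog_arm:
  moves:
    - [[0,0,0],0]
    - [[0,0,0],0]
    - [[0,0,0],0]
    - [[0,0,0],0]
  grip: 1
  force: 50

```text
time: 8.5
eef_pos: [0.4968, 0.2678, 0.0356]
ee_rot: [0.001, 0.567, 0.824, 0.002]
force: [-2.4, -1.1, 24.5]
gripper_width: 0.334
gripper_force: 13.1
```

Request:
jog_arm:
  moves:
    - [[0,0,-0.05],0]
    - [[0,0,-0.05],0]
    - [[0,0,-0.05],0]

```text
time: 8.8
eef_pos: [0.4955, 0.2671, 0.0445]
ee_rot: [0.001, 0.566, 0.824, 0.001]
force: [-0.7, -0.5, -0.9]
gripper_width: -0.001
gripper_force: 0.0
```

```bash
python3 - <<'E'
from h import *
im,d,T=shot("side"); im2,d,T=shot("scene")
cv2.imwrite("pics/look2.png",cv2.resize(np.hstack([im[150:310,150:310],im2[180:340,240:400]]),None,fx=2.5,fy=2.5)[:,:,::-1])
E
```

```text
(no output)
```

View pics/look2.png

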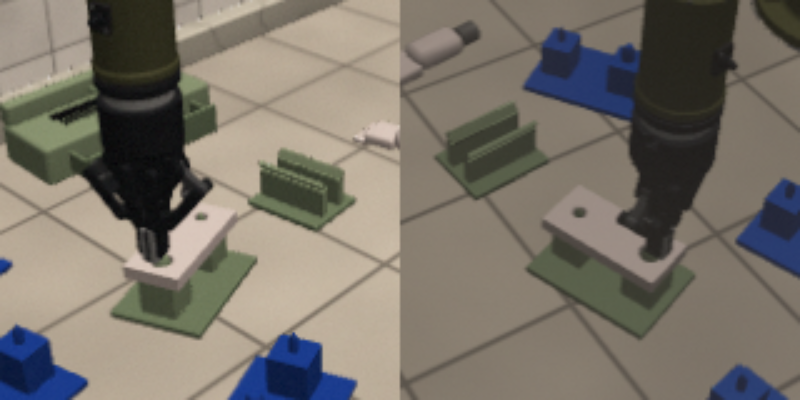

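The picture shows the shut fingers resting on top of the plate by the large hole, at (160,255) on the left and (655,250) on the right. That puts the tips well above the reported TCP, so I'll raise the arm and measure them in the depth images.

Request:
jog_arm:
  moves:
    - [[0,0,-0.4],0]
    - [[0,0,-0.5],0]
    - [[0,0,0],0]
    - [[0,0,0],0]

```text
time: 9.3
eef_pos: [0.4962, 0.2658, 0.1161]
ee_rot: [0.001, 0.567, 0.824, 0.001]
force: [-0.7, -0.8, -1.2]
gripper_width: -0.001
gripper_force: 0.0
```

```bash
cat > tip.py <<'E'
from h import *
go([.4953,.2657,.1])
for n in ["side","scene"]:
    im,d,T=shot(n); P=cloud(n,d,T); Q=(P-T[:3,3])@T[:3,:3]
    m=(d>0)&(np.abs(Q[...,1])<.07)&(np.abs(Q[...,0])<.03)&(Q[...,2]>-.1)&(P[...,2]>.075)
    X=Q[m]*1e3; print(n,len(X),"tool z hist",np.histogram(X[:,2],np.arange(-100,50,10))[0], "max",np.percentile(X[:,2],[95,98,99.5]),"xy at tip",np.median(X[X[:,2]>np.percentile(X[:,2],90)],0))
E
python3 tip.py
```

```text
t 9.3 pos [0.4962 0.2658 0.1161] yaw 110.93 z [ 0.003 -0.    -1.   ] | d [ 0.003 -0.012  0.201] tw 0 w -0.001 F [-0.7 -0.8 -1.2] q [ 0.26  0.32 -0.93  1.76  0.28  1.2  -0.39]
side 538 tool z hist [132 130  95  41  53  49  34   4   0   0   0   0   0   0] max [-37.88341438 -34.71561631 -29.82496348] xy at tip [ 10.13227835  -4.3306388  -37.69187635]
scene 271 tool z hist [77 53 40 13 32 34 19  3  0  0  0  0  0  0] max [-38.18954554 -33.54702539 -29.55089243] xy at tip [  5.98964082   7.67442305 -37.76740347]
```

The shut fingertips sit about 28 mm behind the reported TCP, so the pads really were above the plate. I'll apply that offset and grasp with the reported z at about 0.005.

Request:
jog_arm:
  moves:
    - [[0,0,0],0]
    - [[0,0,0],0]
    - [[0,0,0],0]
    - [[0,0,0],0]
    - [[0,0,0],0]
    - [[0,0,0],0]
    - [[0,0,0.4],0]
    - [[0,0,0.4],0]
    - [[0,0,0.3],0]
    - [[0,0,0.2],0]
    - [[0,0,0.09],0]
    - [[0,0,0],0]
  grip: 0

```text
time: 10.6
eef_pos: [0.4948, 0.2661, 0.0035]
ee_rot: [-0.0, 0.566, 0.824, -0.0]
force: [-0.6, 0.3, -0.2]
gripper_width: 0.998
gripper_force: 0.0
```

Request:
jog_arm:
  moves:
    - [[0,0,0],0]
    - [[0,0,0],0]
    - [[0,0,0],0]
    - [[0,0,0],0]
  grip: 1
  force: 20

```text
time: 11.0
eef_pos: [0.4961, 0.2668, 0.0054]
ee_rot: [0.001, 0.567, 0.824, 0.001]
force: [-0.9, -0.0, 6.6]
gripper_width: 0.701
gripper_force: 22.1
```

Request:
jog_arm:
  moves:
    - [[0,0,-0.08],0]
    - [[0,0,-0.1],0]
    - [[0,0,-0.1],0]
    - [[0,0,-0.2],0]
    - [[0,0,-0.3],0]
    - [[0,0,-0.4],0]
    - [[0,0,-0.4],0]
    - [[0,0,-0.4],0]
    - [[0,0,-0.2],0]
    - [[0,0,0],0]

```text
time: 12.0
eef_pos: [0.4964, 0.2672, 0.1812]
ee_rot: [0.002, 0.567, 0.824, 0.002]
force: [1.0, 1.2, -1.8]
gripper_width: 0.696
gripper_force: 22.0
```

```bash
python3 - <<'E'
from h import *
go([.5,.2,.1])
for n in ["side","scene"]:
    im,d,T=shot(n); P=cloud(n,d,T); np.savez(n+"1.npz",im=im,P=P,T=T)
    plate_tilt(n)
a=np.load("side1.npz")["im"];b=np.load("scene1.npz")["im"]
cv2.imwrite("pics/lift2.png",cv2.resize(np.hstack([a[120:320,150:350],b[150:350,230:430]]),None,fx=2,fy=2)[:,:,::-1])
E
```

```text
t 12.0 pos [0.4964 0.2672 0.1812] yaw 110.98 z [ 0.005  0.001 -1.   ] | d [-0.8   -0.263  1.014] tw 0 w 0.696 F [ 1.   1.2 -1.8] q [ 0.29  0.26 -0.96  1.68  0.22  1.31 -0.35]
side tool xz mm 721 ctr [-48.8  37. ] size [193.5 133.7] ang 89.7 ext [-116.  -60.] [ 18. 134.]
scene tool xz mm 876 ctr [-48.8  37.1] size [198.2 132.8] ang 87.9 ext [-119.  -60.] [ 14. 139.]
```

View pics/lift2.png

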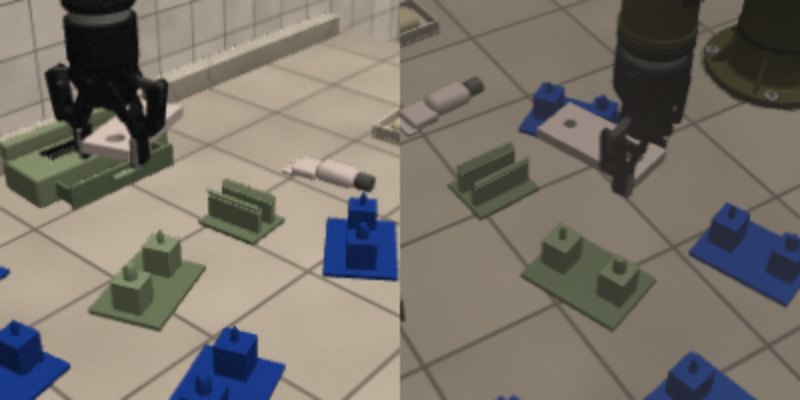

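The plate is lifted and stays horizontal even at 20 N, with its free end at (180,110) and the bridge empty below. The tool can't tilt, so I have to pivot the plate between the pads. For leverage I'll seat it again, regrip at plate y ≈ +25, and press the short end up against a support.

Request:
jog_arm:
  moves:
    - [[0,0,0.4],0]
    - [[0,0,0.4],0]
    - [[0,0,0.4],0]
    - [[0,0,0.2],0]
    - [[0,0,0.2],0]
    - [[0,0,0.2],0]
    - [[0,0,0.2],0]
    - [[0,0,0.17],0]
    - [[0,0,0],0]

```text
time: 13.1
eef_pos: [0.4951, 0.2663, 0.0038]
ee_rot: [-0.0, 0.567, 0.824, -0.0]
force: [-0.2, 0.8, -1.5]
gripper_width: 0.698
gripper_force: 22.4
```

```bash
python3 - <<'E'
from h import *
go([.4961,.2668,.0054],111)
im,d,T=shot("wrist"); P=cloud("wrist",d,T); Q=rect(P,(.5132,.219),.1,.054,.085,"plate")
E
```

```text
t 13.1 pos [0.4951 0.2663 0.0038] yaw 110.98 z [-0.  0. -1.] | d [ 0.002  0.015 -0.02 ] tw -0.0 w 0.698 F [-0.2  0.8 -1.5] q [ 0.18  0.46 -0.86  1.86  0.41  1.01 -0.49]
plate 19488 [498.6 261.6] [122.8  41.4] 21.5 z [0.0575 0.0634 0.0821]
```

Request:
jog_arm:
  moves:
    - [[0,0,0],0]
    - [[0,0,0],0]
    - [[0,0,0],0]
    - [[0,0,0],0]
    - [[-0.2,0,0],0]
    - [[-0.11,0,0],0]
    - [[0,0,0],0]
  grip: 0.05

```text
time: 13.85
eef_pos: [0.5048, 0.2411, 0.0047]
ee_rot: [0.0, 0.568, 0.823, -0.0]
force: [0.1, 0.1, 0.5]
gripper_width: 0.95
gripper_force: 0.0
```

Request:
jog_arm:
  moves:
    - [[0,0,0],0]
    - [[0,0,0],0]
    - [[0,0,0],0]
    - [[0,0,0],0]
  grip: 1
  force: 20

```text
time: 14.25
eef_pos: [0.5038, 0.2437, 0.005]
ee_rot: [-0.0, 0.566, 0.824, 0.0]
force: [-0.8, 0.8, 1.9]
gripper_width: 0.701
gripper_force: 22.6
```

Request:
jog_arm:
  moves:
    - [[0,0,-0.1],0]
    - [[0,0,-0.1],0]
    - [[0,0,-0.15],0]
    - [[0,0,-0.2],0]
    - [[0,0,0],0]

```text
time: 14.75
eef_pos: [0.5058, 0.2441, 0.0518]
ee_rot: [0.002, 0.567, 0.824, 0.002]
force: [0.4, 0.3, -0.3]
gripper_width: 0.703
gripper_force: 22.3
```

```bash
cat >> h.py <<'E'
def tilt(zmin=.02):
    for n in ["side","scene"]:
        im,d,T=shot(n); P=cloud(n,d,T); Q=(P-T[:3,3])@T[:3,:3]
        c=im.astype(int); m=(d>0)&(np.abs(Q[...,1])<.04)&(np.abs(Q[...,0])<.13)&(Q[...,2]>-.12)&(P[...,2]>zmin)&(c.min(-1)>75)&(c[...,0]>=c[...,1]-2)
        m=cv2.morphologyEx(m.astype(np.uint8),cv2.MORPH_OPEN,np.ones((2,2)))>0
        X=Q[m]*1e3
        if len(X)<30: print(n,"few",len(X)); continue
        b=cv2.minAreaRect(X[:,[0,2]].astype(np.float32)); C=X-X.mean(0); w,v=np.linalg.eigh(C.T@C/len(X))
        print(n,len(X),"mean",np.round(X.mean(0)),"xz rect",np.round(b[0]),np.round(b[1]),round(b[2]),"normal",np.round(v[:,0],2),"ext x",np.round(np.percentile(X[:,0],[1,99])),"z",np.round(np.percentile(X[:,2],[1,99])))
E
python3 - <<'E'
from h import *
S=np.array([.5132,.219]); yb=np.array([np.cos(np.radians(111)),np.sin(np.radians(111))])
go([*(S+yb*-.076),.05],111); tilt(.075)
E
```

```text
t 14.75 pos [0.5058 0.2441 0.0518] yaw 110.98 z [ 0.005  0.002 -1.   ] | d [-1.276 -0.026  0.023] tw -0.001 w 0.703 F [ 0.4  0.3 -0.3] q [ 0.26  0.39 -0.9   1.83  0.35  1.08 -0.4 ]
side 536 mean [  9.  -2. -54.] xz rect [ 264. -230.] [  97. 1176.] 57 normal [ 0.15 -0.66  0.74] ext x [-227.   42.] z [-113.   54.]
scene 644 mean [-21.   6. -64.] xz rect [ 121. -416.] [125. 981.] 22 normal [0.04 0.74 0.67] ext x [-88.  38.] z [-139.   29.]
```

Request:
jog_arm:
  moves:
    - [[-0.42,-0.01,0],0]
    - [[-0.43,-0.01,0],0]
    - [[-0.43,0,0],0]
    - [[0,0,0],0]
    - [[0,0,0.2],0]
    - [[0,0,0.12],0]
    - [[0,0,0.05],0]
    - [[0,0,0.05],0]
    - [[0,0,0.05],0]
    - [[0,0,0],0]

```text
time: 15.85
eef_pos: [0.5387, 0.1475, 0.0108]
ee_rot: [-0.0, 0.566, 0.824, -0.0]
force: [-1.7, -0.8, 0.7]
gripper_width: 0.693
gripper_force: 24.1
```

```bash
sed -i '/MORPH_OPEN/d; s/np.abs(Q\[...,0\])<.13)/np.abs(Q[...,0])<.11)/' h.py; cat >> h.py <<'E'
E
python3 - <<'E'
from h import *
go([.54,.148,.005],111); tilt(.02)
E
```

```text
t 15.85 pos [0.5387 0.1475 0.0108] yaw 111.04 z [-0.001  0.    -1.   ] | d [-0.001  0.018  0.073] tw 0.001 w 0.693 F [-1.7 -0.8  0.7] q [ 0.39  0.44 -0.84  1.86  0.38  1.01 -0.24]
side 351 mean [  6.  -1. -57.] xz rect [  3. -59.] [217.  94.] 6 normal [-0.28 -0.04 -0.96] ext x [-83.  42.] z [-73. -21.]
scene 447 mean [-10.   2. -55.] xz rect [ -1. -61.] [ 97. 189.] 73 normal [ 0.3  -0.    0.95] ext x [-89.  37.] z [-75. -23.]
```

Request:
jog_arm:
  moves:
    - [[0,0,0.05],0]
    - [[0,0,0.05],0]
    - [[0,0,0],0]

```text
time: 16.25
eef_pos: [0.54, 0.147, 0.0034]
ee_rot: [0.001, 0.567, 0.824, 0.001]
force: [0.7, -0.9, 1.2]
gripper_width: 0.697
gripper_force: 25.6
```

```bash
python3 - <<'E'
from h import *
go([.54,.148,.005],111); tilt(.012)
ang=np.radians(5.5); X=np.array([np.cos(ang),np.sin(ang)]); Y=np.array([-X[1],X[0]]); c=np.array([.534,.017])
for n in ["scene0","side0","w1","scene1"]:
    P=np.load(n+".npz")["P"]; q=P[...,:2]-c; u=q@X*1e3; v=q@Y*1e3; z=P[...,2]*1e3
    m=(abs(u)<60)&(abs(v)<45)&(z>49)&(z<56)
    print(n,m.sum(),"u",np.round(np.percentile(u[m],[2,50,98])) if m.sum() else 0,"v hist",np.histogram(v[m],np.arange(-36,37,4))[0])
    for lo,hi in [(0,40),(-40,0)]:
        k=m&(v>lo)&(v<hi)
        if k.sum()>20: print("  side",lo,"v med",np.round(np.median(v[k]),1),"slope deg",np.round(np.degrees(np.polyfit(u[k],v[k],1)[0]),1),np.round(np.percentile(u[k],[2,98])))
E
```

```text
t 16.25 pos [0.54   0.147  0.0034] yaw 110.97 z [ 0.002  0.001 -1.   ] | d [ 0.012  0.004 -0.021] tw -0.001 w 0.697 F [ 0.7 -0.9  1.2] q [ 0.39  0.45 -0.83  1.86  0.39  1.   -0.24]
side 266 mean [  7.  -4. -58.] xz rect [-23. -43.] [ 91. 138.] 61 normal [-0.44 -0.05 -0.9 ] ext x [-78.  45.] z [-83. -10.]
scene 365 mean [ -3.   3. -57.] xz rect [  2. -65.] [ 85. 189.] 81 normal [ 0.45 -0.02  0.89] ext x [-84.  36.] z [-80. -15.]
scene0 136 u [-41.   4.  45.] v hist [ 0  0  0 11 49 10  1  0  0  0  0  0  1 23 36  5  0  0]
  side 0 v med 20.9 slope deg 0.4 [-43.  44.]
  side -40 v med -18.2 slope deg 0.7 [-39.  44.]
side0 103 u [-45.  -4.  42.] v hist [ 0  0  0  2 25 21  1  0  0  0  0  0  0  3 33 18  0  0]
  side 0 v med 22.7 slope deg 0.5 [-44.  43.]
  side -40 v med -16.2 slope deg -0.6 [-46.  41.]
w1 0 u 0 v hist [0 0 0 0 0 0 0 0 0 0 0 0 0 0 0 0 0 0]
scene1 145 u [-42.   4.  44.] v hist [ 0  0  0 21 37 16  2  0  0  0  0  0  2 25 36  6  0  0]
  side 0 v med 20.6 slope deg -0.9 [-41.  44.]
  side -40 v med -18.0 slope deg -0.5 [-42.  44.]
```

Request:
jog_arm:
  moves:
    - [[0,0,-0.2],0]
    - [[0,0,-0.2],0]
    - [[0,0,-0.2],0]
    - [[-0.1,-0.14,0],0]
    - [[-0.09,-0.14,0],0]
    - [[0,0,0],0.17]
    - [[0,0,0],0.17]
    - [[0,0,0],0]

```text
time: 17.15
eef_pos: [0.5233, 0.1238, 0.0516]
ee_rot: [0.0, 0.672, 0.741, -0.0]
force: [0.5, -0.7, -1.0]
gripper_width: 0.697
gripper_force: 25.2
```

```bash
cat >> h.py <<'E'
def SP(y,z,x=0):  # stand-frame axis position (mm) -> reported TCP target
    a=np.radians(5.7); return [.5348+(x*np.cos(a)-y*np.sin(a))/1e3,.0193+(x*np.sin(a)+y*np.cos(a))/1e3,(z-53)/1e3]
E
python3 - <<'E'
from h import *
go(SP(106,67),95.7); tilt(.03)
E
```

```text
t 17.15 pos [0.5233 0.1238 0.0516] yaw 95.62 z [ 0.    -0.001 -1.   ] | d [0.012 0.013 0.47 ] tw -0.002 w 0.697 F [ 0.5 -0.7 -1. ] q [ 0.45  0.32 -0.83  1.88  0.27  1.06 -0.4 ]
side 309 mean [  0. -10. -52.] xz rect [-10. -48.] [111. 163.] 87 normal [-0.48  0.18 -0.86] ext x [-84.  56.] z [-78.   7.]
scene 332 mean [ 12.  -0. -62.] xz rect [  3. -25.] [115. 132.] 43 normal [-0.37  0.51 -0.77] ext x [-79.  42.] z [-81.   3.]
```

Request:
jog_arm:
  moves:
    - [[0,0,0.24],0]
    - [[0,0,0.23],0]
    - [[0,0,0],0]
    - [[-0.045,0,0],0]
    - [[-0.045,0,0],0]
    - [[-0.07,0,-0.1],0]
    - [[-0.065,0,-0.1],0]
    - [[-0.065,0,-0.1],0]
    - [[-0.073,0,-0.067],0]
    - [[-0.073,0,-0.067],0]
    - [[-0.073,0,-0.067],0]
    - [[-0.069,0,-0.038],0]
    - [[-0.069,0,-0.038],0]
    - [[-0.069,0,-0.038],0]
    - [[0,0,0],0]

```text
time: 18.75
eef_pos: [0.5295, 0.0664, 0.0631]
ee_rot: [0.0, 0.672, 0.741, -0.0]
force: [-1.3, 3.0, 0.4]
gripper_width: 0.698
gripper_force: 21.9
```

```bash
python3 - <<'E'
from h import *
go(SP(50,117),95.7); tilt(.06)
E
```

```text
t 18.75 pos [0.5295 0.0664 0.0631] yaw 95.61 z [-0.    -0.001 -1.   ] | d [ 0.033  0.008 -0.011] tw -0.002 w 0.698 F [-1.3  3.   0.4] q [ 0.55  0.29 -0.82  1.88  0.24  1.07 -0.27]
side 414 mean [ 14.  -6. -49.] xz rect [ 10. -46.] [ 35. 102.] 6 normal [ 0.96 -0.06  0.26] ext x [-10.  30.] z [-92.   2.]
scene 267 mean [ 15.   1. -60.] xz rect [ 14. -57.] [ 25. 111.] 5 normal [0.98 0.   0.2 ] ext x [ 1. 28.] z [-95.  -5.]
```

Request:
jog_arm:
  moves:
    - [[0.05,0,-0.1],0]
    - [[0,0,-0.2],0]
    - [[0,0,-0.25],0]
    - [[-0.2,0,0],0]
    - [[-0.18,0,0],0]
    - [[0,0,0],0]

```text
time: 19.45
eef_pos: [0.5324, 0.0377, 0.1072]
ee_rot: [0.001, 0.673, 0.74, -0.001]
force: [0.1, -0.8, -1.4]
gripper_width: 0.698
gripper_force: 21.8
```

```bash
python3 - <<'E'
from h import *
go(SP(21,160),95.7); tilt(.06)
E
```

```text
t 19.45 pos [0.5324 0.0377 0.1072] yaw 95.43 z [ 0.    -0.002 -1.   ] | d [0.031 0.007 0.003] tw -0.006 w 0.698 F [ 0.1 -0.8 -1.4] q [ 0.62  0.23 -0.82  1.84  0.19  1.15 -0.17]
side 471 mean [ 10.  -7. -39.] xz rect [  3. -29.] [ 34. 135.] 11 normal [ 0.95 -0.08  0.3 ] ext x [-21.  30.] z [-91.  34.]
scene 297 mean [ 13.   2. -54.] xz rect [  0. -41.] [ 32. 149.] 15 normal [0.96 0.07 0.26] ext x [-24.  28.] z [-93.  23.]
```

Request:
jog_arm:
  moves:
    - [[0.03,0,0.15],0]
    - [[0,0,0.15],0]
    - [[0,0,0.1],0]
    - [[-0.02,0,0.1],0]
    - [[-0.03,0,0.1],0]
    - [[-0.03,0,0.08],0]
    - [[-0.03,0,0.06],0]
    - [[0,0,0],0]

```text
time: 20.35
eef_pos: [0.5332, 0.0362, 0.05]
ee_rot: [-0.0, 0.671, 0.741, 0.0]
force: [-7.0, -0.2, 19.2]
gripper_width: 0.698
gripper_force: 25.4
```

```bash
python3 - <<'E'
from h import *
go(SP(5,98),95.7); tilt(.06)
E
```

```text
t 20.35 pos [0.5332 0.0362 0.05  ] yaw 95.65 z [ 0.     0.001 -1.   ] | d [-0.15  -0.     0.063] tw -0.001 w 0.698 F [-7.  -0.2 19.2] q [ 0.59  0.3  -0.8   1.89  0.25  1.05 -0.21]
side 372 mean [ 16.  -5. -56.] xz rect [  9. -53.] [34. 89.] 7 normal [ 0.96 -0.06  0.27] ext x [-8. 30.] z [-94. -11.]
scene 251 mean [ 16.   0. -64.] xz rect [  4. -58.] [34. 91.] 20 normal [ 0.98 -0.01  0.22] ext x [ 2. 30.] z [-95. -11.]
```

Request:
jog_arm:
  moves:
    - [[-0.03,0,-0.04],0]
    - [[-0.05,0,0],0]
    - [[-0.05,0,0],0]
    - [[0,0,0.03],0]
    - [[0,0,0],0]

```text
time: 20.95
eef_pos: [0.5336, 0.0286, 0.0481]
ee_rot: [-0.002, 0.671, 0.742, 0.002]
force: [0.5, 5.9, -0.4]
gripper_width: 0.7
gripper_force: 22.0
```

```bash
python3 - <<'E'
from h import *
go(SP(5,98),95.7); tilt(.06)
E
```

```text
t 20.95 pos [0.5336 0.0286 0.0481] yaw 95.78 z [ 0.     0.006 -1.   ] | d [-0.055  0.003  0.038] tw 0.002 w 0.7 F [ 0.5  5.9 -0.4] q [ 0.6   0.31 -0.8   1.89  0.25  1.04 -0.19]
side 409 mean [ 18.  -6. -58.] xz rect [ 13. -54.] [32. 87.] 5 normal [ 0.98 -0.06  0.21] ext x [-2. 31.] z [-93. -13.]
scene 258 mean [ 17.  -1. -62.] xz rect [  4. -56.] [36. 85.] 12 normal [ 0.99 -0.05  0.15] ext x [ 5. 29.] z [-95. -13.]
```

Request:
jog_arm:
  moves:
    - [[-0.02,0,0.03],0]
    - [[0,0,0.03],0]
    - [[0,0,0],0]

```text
time: 21.35
eef_pos: [0.5343, 0.0279, 0.0458]
ee_rot: [-0.002, 0.671, 0.742, 0.002]
force: [-5.2, 6.4, 17.7]
gripper_width: 0.701
gripper_force: 23.1
```

```bash
python3 - <<'E'
from h import *
go(SP(5,98),95.7); tilt(.06)
E
```

```text
t 21.35 pos [0.5343 0.0279 0.0458] yaw 95.78 z [ 0.001  0.005 -1.   ] | d [-0.045 -0.005  0.009] tw 0.002 w 0.701 F [-5.2  6.4 17.7] q [ 0.6   0.31 -0.8   1.89  0.25  1.04 -0.19]
side 401 mean [ 19.  -6. -58.] xz rect [  7. -55.] [38. 81.] 10 normal [ 0.98 -0.03  0.19] ext x [ 0. 30.] z [-93. -16.]
scene 251 mean [ 18.  -0. -65.] xz rect [  3. -58.] [38. 82.] 12 normal [ 0.99 -0.05  0.15] ext x [ 7. 29.] z [-95. -17.]
```

Request:
jog_arm:
  moves:
    - [[0,0,-0.03],0]
    - [[0,0,0],0]

```text
time: 21.65
eef_pos: [0.5341, 0.0272, 0.0463]
ee_rot: [-0.001, 0.671, 0.742, 0.002]
force: [0.0, 6.7, 3.6]
gripper_width: 0.701
gripper_force: 24.3
```

Request:
jog_arm:
  moves:
    - [[0,0,0],0]
    - [[0,0,0],0]
    - [[0,0,0],0]
    - [[0,0,0],0]
    - [[0,0,0],0]
  grip: 0

```text
time: 22.15
eef_pos: [0.5337, 0.0227, 0.0458]
ee_rot: [-0.0, 0.671, 0.741, -0.0]
force: [0.1, 0.1, -0.1]
gripper_width: 0.997
gripper_force: 0.0
```

```bash
python3 - <<'E'
from h import *
go(SP(5,98),95.7); tilt(.06)
E
```

```text
t 22.15 pos [0.5337 0.0227 0.0458] yaw 95.66 z [-0. -0. -1.] | d [0.019 0.01  0.011] tw -0.001 w 0.997 F [ 0.1  0.1 -0.1] q [ 0.61  0.31 -0.79  1.89  0.25  1.04 -0.19]
side 438 mean [ 19.  -5. -57.] xz rect [ 18. -64.] [ 23. 104.] 11 normal [ 0.99 -0.06  0.15] ext x [ 3. 30.] z [-92. -15.]
scene 256 mean [ 18.   2. -62.] xz rect [ 16. -62.] [19. 95.] 12 normal [0.99 0.04 0.1 ] ext x [ 6. 28.] z [-94. -16.]
```

Request:
jog_arm:
  moves:
    - [[0,0,-0.3],0]
    - [[0,0,-0.4],0]
    - [[0,0,-0.4],0]
    - [[0,0,0],-0.19]
    - [[0,0,0],-0.19]
    - [[0,0,0],-0.19]
    - [[0,0,0],-0.19]
    - [[0,0,0],-0.19]
    - [[0,0,0],-0.19]
    - [[0,0,0],-0.19]
    - [[0,0,0],-0.19]
    - [[0,0,0],-0.19]
    - [[0,0,0],-0.19]
    - [[0,0,0],-0.19]
    - [[0,0,0],-0.19]
    - [[0,0,0],-0.19]
    - [[0,0,0],-0.19]
    - [[0,0,0],-0.19]
    - [[0,0,0],-0.19]
    - [[0,0,0],-0.19]

```text
time: 24.25
eef_pos: [0.5337, 0.0229, 0.134]
ee_rot: [-0.0, -0.51, 0.86, -0.0]
force: [-0.6, 0.2, -0.3]
gripper_width: 1.001
gripper_force: 0.0
```

Request:
jog_arm:
  moves:
    - [[0,0,0],-0.19]
    - [[0,0,0],-0.19]
    - [[0,0,0],-0.19]
    - [[0,0,0],-0.19]
    - [[0,0,0],0]

```text
time: 24.75
eef_pos: [0.5434, 0.0304, 0.1224]
ee_rot: [0.008, 0.733, -0.68, -0.002]
force: [-1.3, 0.1, -0.0]
gripper_width: 0.993
gripper_force: 0.0
```

```bash
python3 - <<'E'
from h import *
go(SP(5,98),275.7)
E
```

```text
t 24.75 pos [0.5434 0.0304 0.1224] yaw -85.75 z [-0.013 -0.01  -1.   ] | d [0.06  0.106 0.97 ] tw -0.032 w 0.993 F [-1.3  0.1 -0. ] q [ 0.98  0.53 -1.38  1.77  0.54  1.31  2.69]
```

Request:
jog_arm:
  moves:
    - [[0,0,0],0.16]
    - [[0,0,0],0]

```text
time: 24.95
eef_pos: [0.5435, 0.0335, 0.1265]
ee_rot: [-0.007, -0.689, 0.724, -0.002]
force: [0.1, 0.1, 0.1]
gripper_width: 0.999
gripper_force: 0.0
```

```bash
cat >> h.py <<'E'
def stood():
    a=np.radians(5.7)
    for n in ["side","scene"]:
        im,d,T=shot(n); P=cloud(n,d,T); q=P[...,:2]-[.5348,.0193]
        u=(q@[np.cos(a),np.sin(a)])*1e3; v=(q@[-np.sin(a),np.cos(a)])*1e3; z=P[...,2]*1e3
        m=(d>0)&(abs(u)<50)&(abs(v)<45)&(z>58)&(z<150)&(im.min(-1)>70)
        if m.sum()<20: print(n,"few"); continue
        U,V,Z=u[m],v[m],z[m]; c=np.linalg.lstsq(np.c_[np.ones(len(U)),U,Z-100],V,rcond=None)[0]
        k=abs(np.c_[np.ones(len(U)),U,Z-100]@c-V)<4; c=np.linalg.lstsq(np.c_[np.ones(len(U)),U,Z-100][k],V[k],rcond=None)[0]
        print(n,k.sum(),"face v at z100",round(c[0],1),"yaw deg",round(np.degrees(c[1]),1),"lean",round(c[2],3),"u",np.round(np.percentile(U[k],[2,98])),"ztop",np.round(np.percentile(Z[k],98)))
E
python3 - <<'E'
from h import *
go(SP(5,98),275.7); stood()
E
```

```text
t 24.95 pos [0.5435 0.0335 0.1265] yaw -92.83 z [-0.007 -0.013 -1.   ] | d [0.107 0.102 1.02 ] tw -0.19 w 0.999 F [0.1 0.1 0.1] q [ 0.97  0.49 -1.36  1.77  0.51  1.3   2.58]
side 318 face v at z100 23.3 yaw deg 3.5 lean 0.157 u [-31.  29.] ztop 136.0
scene 184 face v at z100 20.7 yaw deg -1.5 lean 0.099 u [-28.  29.] ztop 139.0
```

```bash
python3 - <<'E'
from h import *
go(SP(17,150),270.5); go(SP(17,115))
E
```

```text
t 25.05 pos [0.5436 0.033  0.1267] yaw -92.64 z [-0.006 -0.015 -1.   ] | d [-0.039  0.131  0.372] tw -0.07 w 0.997 F [0.2 0.6 0.4] q [ 0.97  0.49 -1.36  1.77  0.51  1.3   2.59]
t 25.05 pos [0.5436 0.033  0.1267] yaw -92.64 z [-0.006 -0.015 -1.   ] | d [-0.046  0.129  0.809] tw 0 w 0.997 F [0.2 0.6 0.4] q [ 0.97  0.49 -1.36  1.77  0.51  1.3   2.59]
```

Request:
jog_arm:
  moves:
    - [[-0.04,0.13,0],0]
    - [[0,0,0.1],0]
    - [[0,0,0],0]

```text
time: 25.35
eef_pos: [0.5328, 0.0357, 0.1173]
ee_rot: [-0.008, -0.69, 0.724, -0.003]
force: [-0.1, -0.3, -1.0]
gripper_width: 1.001
gripper_force: 0.0
```

```bash
python3 - <<'E'
from h import *
go(SP(17,115),270.5)
E
```

```text
t 25.35 pos [0.5328 0.0357 0.1173] yaw -92.74 z [-0.008 -0.015 -1.   ] | d [-0.018 -0.008  0.691] tw -0.072 w 1.001 F [-0.1 -0.3 -1. ] q [ 0.98  0.47 -1.35  1.81  0.49  1.27  2.59]
```

Good, the commands are being followed. Descending, then regripping from the other side.

Request:
jog_arm:
  moves:
    - [[-0.02,0,0.2],-0.04]
    - [[0,0,0.2],0]
    - [[0,0,0.2],0]
    - [[0,0,0.09],0]
    - [[0,0,0],0]

```text
time: 25.85
eef_pos: [0.5319, 0.0371, 0.061]
ee_rot: [-0.008, -0.701, 0.713, -0.001]
force: [-1.2, -0.2, -0.2]
gripper_width: 1.001
gripper_force: 0.0
```

Request:
jog_arm:
  moves:
    - [[0,0,0],0]
    - [[0,0,0],0]
    - [[0,0,0],0]
    - [[0,0,0],0]
  grip: 1
  force: 25

```text
time: 26.25
eef_pos: [0.5339, 0.0374, 0.0636]
ee_rot: [-0.007, -0.701, 0.713, -0.003]
force: [-0.3, 1.0, 2.9]
gripper_width: 0.706
gripper_force: 27.1
```

```bash
python3 - <<'E'
from h import *
go(SP(17,115),275.7); tilt(.06)
E
```

```text
t 26.25 pos [0.5339 0.0374 0.0636] yaw -91.0 z [-0.006 -0.013 -1.   ] | d [0.015 0.009 0.02 ] tw -0.149 w 0.706 F [-0.3  1.   2.9] q [ 0.92  0.53 -1.29  1.86  0.56  1.19  2.57]
side 318 mean [ -3.   1. -35.] xz rect [  2. -36.] [80. 26.] 81 normal [ 0.98 -0.14 -0.14] ext x [-15.  18.] z [-75.   2.]
scene 252 mean [ -3.   1. -44.] xz rect [  3. -37.] [79. 26.] 80 normal [ 0.99 -0.14 -0.08] ext x [-14.   8.] z [-76.   2.]
```

Request:
jog_arm:
  moves:
    - [[0,0,-0.15],0]
    - [[0,0,-0.3],0]
    - [[0,0,-0.3],0]
    - [[-0.23,0.027,0],0]
    - [[-0.23,0.027,0],0]
    - [[0,0,0],0]

```text
time: 26.95
eef_pos: [0.5288, 0.0775, 0.1229]
ee_rot: [-0.007, -0.702, 0.712, -0.002]
force: [-1.0, -0.5, -2.4]
gripper_width: 0.703
gripper_force: 27.5
```

```bash
python3 - <<'E'
from h import *
go(SP(50,144),275.7); tilt(.06)
E
```

```text
t 26.95 pos [0.5288 0.0775 0.1229] yaw -90.76 z [-0.008 -0.013 -1.   ] | d [ 0.101 -0.018  0.4  ] tw -0.144 w 0.703 F [-1.  -0.5 -2.4] q [ 0.9   0.44 -1.33  1.8   0.46  1.27  2.57]
side 474 mean [  1.   6. -15.] xz rect [-9.  4.] [117. 188.] 30 normal [ 0.95 -0.27 -0.16] ext x [-17.  27.] z [-75.  55.]
scene 322 mean [ -1.   0. -36.] xz rect [  3. -24.] [135.  29.] 86 normal [ 0.99 -0.09 -0.13] ext x [-14.  17.] z [-76.  40.]
```

Request:
jog_arm:
  moves:
    - [[0,0,0.2],0]
    - [[0,0,0.2],0]
    - [[0.112,-0.013,0],0]
    - [[0.112,-0.013,0],0]
    - [[0.089,-0.01,0],0]
    - [[0.089,-0.01,0],0]
    - [[0.089,-0.01,0],0]
    - [[0.089,-0.01,0],0]
    - [[0.089,-0.01,0],0]
    - [[0.089,-0.01,0],0]
    - [[0.087,-0.01,0.048],0]
    - [[0.087,-0.01,0.048],0]
    - [[0.087,-0.01,0.048],0]
    - [[0.087,-0.01,0.048],0]
    - [[0.087,-0.01,0.048],0]
    - [[0,0,0],0]

```text
time: 28.65
eef_pos: [0.5384, -0.0231, 0.0713]
ee_rot: [-0.008, -0.7, 0.714, -0.002]
force: [-0.6, 1.0, -0.2]
gripper_width: 0.698
gripper_force: 27.1
```

```bash
python3 - <<'E'
from h import *
go(SP(-38,122),275.7); tilt(.06); go(SP(-58,97)); go(SP(-67,75))
E
```

```text
t 28.65 pos [ 0.5384 -0.0231  0.0713] yaw -91.1 z [-0.009 -0.013 -1.   ] | d [-0.058 -0.001  0.028] tw -0.151 w 0.698 F [-0.6  1.  -0.2] q [ 1.05  0.55 -1.32  1.84  0.59  1.22  2.66]
side 758 mean [-40.   4. -30.] xz rect [-27. -28.] [ 44. 125.] 37 normal [ 0.72 -0.07  0.69] ext x [-79.   1.] z [-74.  10.]
scene 897 mean [-37.  -1. -32.] xz rect [-31. -31.] [ 27. 126.] 48 normal [-0.72  0.01 -0.69] ext x [-77.   3.] z [-74.   9.]
t 28.75 pos [ 0.5386 -0.0226  0.0719] yaw -91.05 z [-0.008 -0.014 -1.   ] | d [ 0.192 -0.03   0.352] tw 0 w 0.7 F [-0.4 -0.1 -1.2] q [ 1.05  0.55 -1.32  1.84  0.59  1.22  2.66]
t 28.75 pos [ 0.5386 -0.0226  0.0719] yaw -91.05 z [-0.008 -0.014 -1.   ] | d [ 0.3   -0.046  0.628] tw 0 w 0.7 F [-0.4 -0.1 -1.2] q [ 1.05  0.55 -1.32  1.84  0.59  1.22  2.66]
```

Request:
jog_arm:
  moves:
    - [[0.048,-0.008,0.088],0]
    - [[0.048,-0.008,0.088],0]
    - [[0.048,-0.008,0.088],0]
    - [[0.048,-0.008,0.088],0]
    - [[0.027,-0.004,0.07],0]
    - [[0.027,-0.004,0.07],0]
    - [[0.027,-0.004,0.07],0]
    - [[0.027,-0.004,0.07],0]
    - [[0.01,0,0.058],0]
    - [[0.01,0,0.058],0]
    - [[0.01,0,0.058],0]
    - [[0,0,0],0]

```text
time: 29.95
eef_pos: [0.5413, -0.0491, 0.0075]
ee_rot: [-0.008, -0.701, 0.713, -0.002]
force: [-0.2, -0.2, 1.3]
gripper_width: 0.697
gripper_force: 27.4
```

```bash
python3 - <<'E'
from h import *
go(SP(-70,59),275.7); tilt(.05)
E
```

```text
t 29.95 pos [ 0.5413 -0.0491  0.0075] yaw -91.02 z [-0.008 -0.013 -1.   ] | d [ 0.016 -0.006  0.019] tw -0.149 w 0.697 F [-0.2 -0.2  1.3] q [ 1.02  0.63 -1.23  1.89  0.68  1.13  2.65]
side 577 mean [-54.   6. -63.] xz rect [-48. -62.] [ 51. 120.] 65 normal [ 0.09 -0.09  0.99] ext x [-109.   10.] z [-71. -47.]
scene 722 mean [-52.  -0. -64.] xz rect [-47. -59.] [ 32. 125.] 83 normal [-0.08  0.01 -1.  ] ext x [-109.   12.] z [-72. -47.]
```

Request:
jog_arm:
  moves:
    - [[0.01,0,0.05],0]
    - [[0,0,0.05],0]
    - [[0,0,0],0]

```text
time: 30.35
eef_pos: [0.5415, -0.0497, -0.0003]
ee_rot: [-0.007, -0.701, 0.713, -0.002]
force: [-0.5, -0.2, 2.3]
gripper_width: 0.7
gripper_force: 27.6
```

```bash
python3 - <<'E'
from h import *
go(SP(-70,59),275.7); tilt(.05)
E
```

```text
t 30.35 pos [ 5.415e-01 -4.970e-02 -3.000e-04] yaw -91.01 z [-0.008 -0.013 -1.   ] | d [ 0.009 -0.002 -0.078] tw -0.149 w 0.7 F [-0.5 -0.2  2.3] q [ 1.01  0.64 -1.22  1.89  0.69  1.12  2.64]
side 524 mean [-55.   7. -67.] xz rect [-48. -64.] [ 27. 123.] 83 normal [-0.   -0.1   0.99] ext x [-109.    9.] z [-74. -54.]
scene 663 mean [-53.  -1. -69.] xz rect [-48. -64.] [ 25. 124.] 90 normal [-0. -0.  1.] ext x [-109.   13.] z [-75. -56.]
```

Request:
jog_arm:
  moves:
    - [[0,0,0],0]
    - [[0,0,-0.2],0]
    - [[0,0,-0.4],0]
    - [[0,0,-0.4],0]
    - [[0,0,-0.4],0]
    - [[0,0,0],0.185]
    - [[0,0,0],0.185]
    - [[0,0,0],0.185]
    - [[0,0,0],0.185]
    - [[0,0,0],0.185]
    - [[0,0,0],0.185]
    - [[0,0,0],0.185]
    - [[0,0,0],0.185]
    - [[0,0,0],0.185]
    - [[0,0,0],0.185]
    - [[0,0,0],0.185]
    - [[0,0,0],0.185]
    - [[0,0,0],0.185]
    - [[0,0,0],0.185]
    - [[0,0,0],0.185]
  force: 70

```text
time: 32.45
eef_pos: [0.5457, -0.0447, 0.108]
ee_rot: [-0.003, 0.314, 0.949, -0.011]
force: [0.2, 0.6, -1.5]
gripper_width: 0.693
gripper_force: 75.7
```

Request:
jog_arm:
  moves:
    - [[0,0,0],0.185]
    - [[0,0,0],0.185]
    - [[0,0,0],0.185]
    - [[0,0,0],0.185]
    - [[0,0,0],0]

```text
time: 32.95
eef_pos: [0.5458, -0.0447, 0.1081]
ee_rot: [0.0, 0.57, 0.821, -0.011]
force: [0.4, 0.5, -0.8]
gripper_width: 0.698
gripper_force: 75.6
```

```bash
python3 - <<'E'
from h import *
go([.4974,.2601,.112],111); tilt(.07)
E
```

```text
t 32.95 pos [ 0.5458 -0.0447  0.1081] yaw 110.46 z [-0.012 -0.019 -1.   ] | d [ 3.78   0.763 -0.113] tw -0.012 w 0.698 F [ 0.4  0.5 -0.8] q [ 0.76  0.28 -0.85  1.79  0.25  1.18  0.19]
side 270 mean [-11.   2. -66.] xz rect [-38. -79.] [122.  65.] 18 normal [ 0.08  0.02 -1.  ] ext x [-104.   17.] z [-92. -39.]
scene 347 mean [-53.   1. -69.] xz rect [-40. -65.] [ 48. 133.] 74 normal [0.03 0.03 1.  ] ext x [-109.   15.] z [-99. -60.]
```

Request:
jog_arm:
  moves:
    - [[0.473,0.095,-0.01],0]
    - [[0.473,0.095,-0.01],0]
    - [[0.473,0.095,-0.01],0]
    - [[0.473,0.095,-0.01],0]
    - [[0.473,0.095,-0.01],0]
    - [[0.473,0.095,-0.01],0]
    - [[0.473,0.095,-0.01],0]
    - [[0.473,0.095,-0.01],-0.012]
    - [[0,0,0],0]
    - [[0,0,0],0]

```text
time: 34.05
eef_pos: [0.4969, 0.2614, 0.1097]
ee_rot: [0.0, 0.564, 0.826, -0.011]
force: [0.4, -0.2, -1.1]
gripper_width: 0.692
gripper_force: 75.6
```

```bash
cat >> h.py <<'E'
def hover(zlo):
    go([.4974,.2601,.112],111)
    for n in ["scene","side"]:
        im,d,T=shot(n); P=cloud(n,d,T); c=im.astype(int)
        m=(d>0)&(np.hypot(P[...,0]-.513,P[...,1]-.219)<.1)&(P[...,2]>zlo)&(P[...,2]<zlo+.06)&(c.min(-1)>75)
        Q=P[m]*1e3; b=cv2.minAreaRect(Q[:,:2].astype(np.float32)); X=Q-Q.mean(0); w,v=np.linalg.eigh(X.T@X/len(X)); nn=v[:,0]*np.sign(v[2,0])
        a=np.radians(111); B=(Q[:,:2]-[513.2,219])@np.array([[np.sin(a),np.cos(a)],[-np.cos(a),np.sin(a)]])
        print(n,len(Q),np.round(b[0],1),np.round(b[1],1),round(b[2],1),"normal",np.round(nn,3),"bridge x",np.round(np.percentile(B[:,0],[1,99]),1),"y",np.round(np.percentile(B[:,1],[.5,99.5]),1))
        for t in ["large_hole","plate"]: print("  ",t,[(np.round(x["centre"],4),round(x["confidence"],2)) for x in imaging.spot_point(n,t)][:2])
E
python3 -c "
from h import *
hover(.13)
for n in ['scene0','side0']:
    z=np.load(n+'.npz');P=z['P'];c=z['im'];m=(np.hypot(P[...,0]-.513,P[...,1]-.219)<.1)&(P[...,2]>.053)&(P[...,2]<.08)&(c.min(-1)>75);Q=P[m]*1e3;a=np.radians(111);B=(Q[:,:2]-[513.2,219])@np.array([[np.sin(a),np.cos(a)],[-np.cos(a),np.sin(a)]])
    print(n,np.round(np.percentile(B[:,0],[1,99]),1),np.round(np.percentile(B[:,1],[.5,99.5]),1))
"
```

```text
t 34.05 pos [0.4969 0.2614 0.1097] yaw 111.3 z [-0.012 -0.018 -1.   ] | d [-0.018 -0.    -0.029] tw 0.007 w 0.692 F [ 0.4 -0.2 -1.1] q [ 0.27  0.36 -0.97  1.75  0.32  1.22 -0.41]
scene 748 [521.6 216.4] [ 79.1 132.2] 21.5 normal [0.069 0.039 0.997] bridge x [-27.9  33.8] y [-70.7  60. ]
   large_hole [(array([0.5044, 0.2584, 0.1721]), 0.81)]
   plate [(array([0.5169, 0.2155, 0.1702]), 0.67), (array([ 0.5076,  0.2216, -0.0012]), 0.42)]
side 411 [519.  216.7] [ 75. 133.] 23.6 normal [-0.085  0.018  0.996] bridge x [-34.4  34. ] y [-71.   60.4]
   large_hole [(array([0.5   , 0.2477, 0.1713]), 0.61)]
   plate [(array([0.5194, 0.2131, 0.1684]), 0.85)]
scene0 [-30.7  29.1] [-66.2  64.1]
side0 [-32.3  29. ] [-64.3  68.1]
```

```bash
python3 - <<'E'
from h import *
im,d,T=shot("wrist","w2.png"); P=cloud("wrist",d,T); np.savez("w2.npz",im=im,P=P,T=T,d=d)
E
```

```text
(no output)
```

View pics/w2.png

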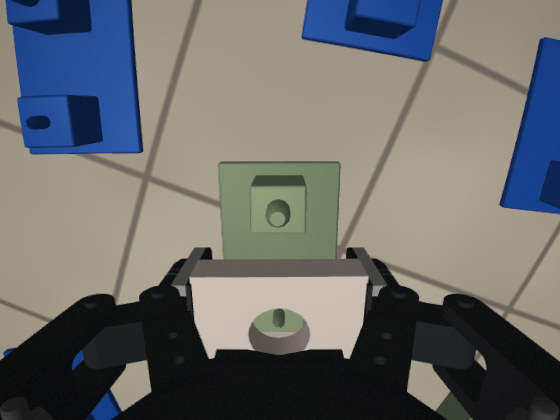

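The wrist view is very useful here. It shows the held plate's + end with its large hole at (279,333), and beyond it the thick pedestal with its pin at (278,212). I'll compute both from the depth.

```bash
cat >> h.py <<'E'
def align():
    im,d,T=shot("wrist"); P=cloud("wrist",d,T); Q=(P-T[:3,3])@T[:3,:3]*1e3; c=im.astype(int)
    a=np.radians(111); M=np.array([[np.sin(a),np.cos(a)],[-np.cos(a),np.sin(a)]])
    w=(d>0)&(c.min(-1)>110)&(c[...,0]>=c[...,1])&(Q[...,2]<-40)&(Q[...,2]>-90)&(abs(Q[...,1])<40)
    A=Q[w]; cf=np.linalg.lstsq(np.c_[A[:,:2],np.ones(len(A))],A[:,2],rcond=None)[0]
    W=P[w]; pw=np.linalg.lstsq(np.c_[W[:,:2]-W[:,:2].mean(0),np.ones(len(W))],W[:,2],rcond=None)[0]
    print("plate tool y",np.percentile(A[:,1],[.5,99.5]).round(1),"x max",np.percentile(A[:,0],[99,99.8]).round(1),"plane(tool)",cf.round(3),"world slope bx,by",(pw[:2]@M).round(3),"z",pw[2].round(4))
    # + end edge in bridge frame (upper edge)
    B=(W[:,:2]*1e3-[513.2,219])@M; print("plate bridge-x",np.percentile(B[:,0],[.5,99.5]).round(1),"end by",np.percentile(B[:,1],[99,99.8]).round(1))
    for lo,hi,l in [(45,55,"pedestal"),(60,72,"pin"),(4,12,"foot")]:
        g=(d>0)&(c[...,1]>c[...,0])&(c[...,1]>c[...,2]+5)&(P[...,2]*1e3>lo)&(P[...,2]*1e3<hi)&(np.hypot(P[...,0]-.498,P[...,1]-.258)<.07)&(Q[...,2]>0)
        if g.sum()<10: print(l,"few"); continue
        G=(P[g][:,:2]*1e3-[513.2,219])@M; print(l,g.sum(),"bx",np.percentile(G[:,0],[1,50,99]).round(1),"by",np.percentile(G[:,1],[1,50,99]).round(1))
E
python3 -c "
from h import *
align()"
```

```text
plate tool y [-27.9  30.9] x max [13.9 14.3] plane(tool) [-1.8000e-02  9.0000e-03 -6.7014e+01] world slope bx,by [-0.027  0.005] z 0.1767
plate bridge-x [-26.5  32.3] end by [57.6 58. ]
pedestal 2201 bx [-19.4   0.3  19.5] by [24.6 45.8 59.9]
pin 452 bx [-7.6  0.   7.9] by [35.  43.8 50.1]
foot 8124 bx [-48.8   2.   49. ] by [-14.1  27.4  69.8]
```

Request:
jog_arm:
  moves:
    - [[0.08,-0.034,0],0]
    - [[0,0,0],0]

```text
time: 34.65
eef_pos: [0.4918, 0.2663, 0.1099]
ee_rot: [0.0, 0.566, 0.824, -0.011]
force: [-0.3, -0.1, -1.1]
gripper_width: 0.694
gripper_force: 75.6
```

```bash
cat >> h.py <<'E'
def hole():
    from scipy.optimize import least_squares
    im,d,T=shot("wrist"); P=cloud("wrist",d,T); Q=(P-T[:3,3])@T[:3,:3]*1e3
    top=((d>0)&(abs(Q[...,2]+67)<5)&(abs(Q[...,1])<31)&(im.min(-1)>110)).astype(np.uint8)
    cnt=[]
    for row in range(300,350):
        xs=np.where(top[row])[0]
        if len(xs)<20: continue
        g=np.diff(xs); k=g.argmax()
        if g[k]>8: cnt+= [Q[row,xs[k]],Q[row,xs[k+1]]]
    C=np.array(cnt); f=least_squares(lambda p:np.hypot(C[:,0]-p[0],C[:,1]-p[1])-11,[5,0],loss="soft_l1"); 
    a=np.radians(111); M=np.array([[np.sin(a),np.cos(a)],[-np.cos(a),np.sin(a)]])
    w=T[:3,:3]@np.array([*f.x,-67])/1e3+T[:3,3]; print("hole tool",f.x.round(1),"n",len(C),"rms",np.sqrt(np.mean(f.fun**2)).round(2),"bridge",((w[:2]*1e3-[513.2,219])@M).round(1))
E
python3 -c "
from h import *
align(); hole(); go([.4974,.2601,0],111)"
```

```text
plate tool y [-27.9  31. ] x max [14.  14.3] plane(tool) [-2.3000e-02  9.0000e-03 -6.6983e+01] world slope bx,by [-0.026  0.01 ] z 0.1768
plate bridge-x [-29.8  29. ] end by [66.6 66.9]
pedestal 2122 bx [-19.6  -0.1  19.6] by [25.1 46.6 60.1]
pin 437 bx [-7.6 -0.   7.5] by [35.1 44.1 50.1]
foot 6879 bx [-48.9   1.   49. ] by [-5.2 35.1 69.8]
hole tool [-8.7  1.6] n 84 rms 0.22 bridge [-0.1 43.6]
t 34.75 pos [0.4924 0.2656 0.1098] yaw 111.06 z [-0.011 -0.019 -1.   ] | d [-0.069  0.056  1.373] tw 0.001 w 0.694 F [ 0.3 -0.6 -0.9] q [ 0.27  0.36 -0.97  1.75  0.32  1.22 -0.42]
```

Request:
jog_arm:
  moves:
    - [[0,0.022,0.2],0]
    - [[0,0,0.3],0]
    - [[0,0,0.3],0]
    - [[0,0,0.2],0]
    - [[0,0,0.12],0]
    - [[0,0,0],0]
    - [[0,0,0],0]

```text
time: 35.45
eef_pos: [0.4937, 0.2647, 0.0206]
ee_rot: [0.001, 0.566, 0.824, -0.01]
force: [0.6, -0.0, -0.6]
gripper_width: 0.692
gripper_force: 75.6
```

```bash
python3 -c "
from h import *
align(); hole(); go([.4974,.2601,0],111)"
```

```text
plate tool y [-28.   30.9] x max [13.9 14.3] plane(tool) [-2.1e-02  9.0e-03 -6.7e+01] world slope bx,by [-0.025  0.008] z 0.0875
plate bridge-x [-28.7  30.2] end by [64.4 64.8]
pedestal few
pin few
foot 7852 bx [-48.3   0.3  48.5] by [-19.1  56.5  69.9]
hole tool [-8.8  1.5] n 84 rms 0.21 bridge [ 1.1 41.7]
t 35.55 pos [0.4942 0.2649 0.0212] yaw 111.01 z [-0.009 -0.018 -1.   ] | d [-0.066  0.02   0.266] tw 0.0 w 0.693 F [ 0.3  0.7 -0.6] q [ 0.21  0.46 -0.91  1.83  0.42  1.07 -0.5 ]
```

Request:
jog_arm:
  moves:
    - [[0.01,-0.008,0.05],0]
    - [[0,0,0.05],0]
    - [[0,0,0.05],0]
    - [[0,0,0.05],0]
    - [[0,0,0.04],0]
    - [[0,0,0],0]
  force: 30

```text
time: 36.15
eef_pos: [0.4919, 0.2641, 0.0003]
ee_rot: [0.0, 0.566, 0.824, -0.011]
force: [-0.0, -0.4, -0.1]
gripper_width: 0.695
gripper_force: 75.6
```

```bash
python3 -c "
from h import *
align(); hole(); go([.4974,.2601,0],111)"
```

```text
plate tool y [-27.9  30.9] x max [13.9 14.3] plane(tool) [-2.1000e-02  9.0000e-03 -6.6991e+01] world slope bx,by [-0.027  0.008] z 0.0673
plate bridge-x [-30.4  28.4] end by [64.6 65. ]
pedestal few
pin few
foot few
hole tool [-9.   1.8] n 82 rms 3.93 bridge [-0.5 41.7]
t 36.25 pos [0.4922 0.2645 0.0009] yaw 111.02 z [-0.011 -0.018 -1.   ] | d [-0.074  0.041  0.011] tw 0.0 w 0.694 F [ 0.5  0.  -1.7] q [ 0.19  0.49 -0.89  1.85  0.45  1.04 -0.52]
```

Request:
jog_arm:
  moves:
    - [[0,0,0.02],0]
    - [[0,0,0.015],0]
    - [[0,0,0],0]

```text
time: 36.55
eef_pos: [0.4922, 0.2643, -0.002]
ee_rot: [0.001, 0.566, 0.824, -0.011]
force: [-1.4, -0.2, -2.2]
gripper_width: 0.692
gripper_force: 75.6
```

Request:
jog_arm:
  moves:
    - [[0,0,0.01],0]
    - [[0,0,0],0]

```text
time: 36.75
eef_pos: [0.4922, 0.2643, -0.0027]
ee_rot: [0.001, 0.566, 0.824, -0.011]
force: [-0.1, 0.2, -0.9]
gripper_width: 0.694
gripper_force: 75.6
```

Request:
jog_arm:
  moves:
    - [[0,0,0.012],0]
    - [[0,0,0.012],0]
    - [[0,0,0],0]

```text
time: 37.05
eef_pos: [0.4923, 0.2643, -0.0042]
ee_rot: [0.001, 0.566, 0.824, -0.011]
force: [-1.6, -2.0, 1.8]
gripper_width: 0.693
gripper_force: 75.8
```

```bash
python3 -c "
from h import *
align(); hover(.053)"
```

```text
plate tool y [-28.  31.] x max [13.9 14.2] plane(tool) [-2.0000e-02  8.0000e-03 -6.7016e+01] world slope bx,by [-0.025  0.006] z 0.0628
plate bridge-x [-30.1  28.8] end by [64.6 65. ]
pedestal few
pin few
foot few
t 37.1 pos [ 0.4923  0.2643 -0.0042] yaw 111.01 z [-0.011 -0.019 -1.   ] | d [-0.092  0.016 -1.452] tw 0.0 w 0.698 F [-1.9 -1.4  2.8] q [ 0.19  0.5  -0.88  1.85  0.45  1.03 -0.52]
scene 690 [512.7 217.8] [ 72.  131.5] 19.9 normal [ 0.006 -0.009  1.   ] bridge x [-31.3  29. ] y [-66.4  64.4]
   large_hole [(array([0.5019, 0.26  , 0.0571]), 0.55), (array([ 0.5135,  0.2191, -0.0009]), 0.26)]
   plate [(array([0.5095, 0.2196, 0.0558]), 0.56)]
side 372 [519.7 224.1] [ 87.  138.4] 22.7 normal [-0.061 -0.019  0.998] bridge x [-33.8  35.6] y [-64.6  69.5]
   large_hole [(array([0.4954, 0.2555, 0.0585]), 0.8)]
   plate [(array([0.5127, 0.2175, 0.0566]), 0.79)]
```

Contact has begun with the plate at its seated height, so I'm releasing.

Request:
jog_arm:
  moves:
    - [[0,0,0],0]
    - [[0,0,0],0]
    - [[0,0,0],0]
    - [[0,0,0],0]
    - [[0,0,0],0]
    - [[0,0,-0.2],0]
    - [[0,0,-0.4],0]
    - [[0,0,-0.5],0]
    - [[0,0,-0.5],0]
    - [[0,0,-0.5],0]
    - [[0,0,-0.4],0]
    - [[0,0,0],0]
    - [[0,0,0],0]
  grip: 0

```text
time: 38.7
eef_pos: [0.4948, 0.2684, 0.1969]
ee_rot: [0.002, 0.566, 0.824, -0.01]
force: [0.3, -0.2, -0.9]
gripper_width: 0.998
gripper_force: 0.0
```

```bash
python3 - <<'E'
from h import *
im,d,T=shot("wrist","w3.png"); P=cloud("wrist",d,T)
Q=rect(P,(.5132,.219),.1,.053,.08,"plate(+ribs)")
m=(np.hypot(P[...,0]-.5132,P[...,1]-.219)<.1)&(P[...,2]>.053)&(P[...,2]<.08)
a=np.radians(111);B=(P[...,:2]*1e3-[513.2,219])@np.array([[np.sin(a),np.cos(a)],[-np.cos(a),np.sin(a)]])
k=m&(abs(B[...,0])<27)&(((abs(B[...,1])>24)&(abs(B[...,1])<62)))&(im.min(-1)>110)
Z=P[k][:,2]*1e3; b=B[k]; c=np.linalg.lstsq(np.c_[b,np.ones(len(b))],Z,rcond=None)[0]
for _ in range(3):
    r_=abs(np.c_[b,np.ones(len(b))]@c-Z)<1.5; c=np.linalg.lstsq(np.c_[b[r_],np.ones(r_.sum())],Z[r_],rcond=None)[0]
print("slab slopes",c[:2].round(4),"z",c[2].round(2),r_.sum())
for n in ["scene","side"]: shot(n,n+"9.png")
go([.5,.2,.1])
for t in ["tube","dish"]: print(t,[np.round(x["centre"],3) for x in imaging.spot_point("scene",t)][:1])
E
```

```text
plate(+ribs) 7926 [512.6 218.2] [ 60.3 131.5] 21.1 z [0.0609 0.0625 0.0666]
slab slopes [-0.0005 -0.0008] z 62.38 3492
t 38.85 pos [0.4937 0.2675 0.1944] yaw 111.02 z [-0.013 -0.019 -1.   ] | d [-0.799 -0.207  1.195] tw 0 w 1.003 F [0.  0.2 0.1] q [ 0.3   0.29 -1.    1.64  0.25  1.37 -0.37]
tube [array([ 0.509, -0.18 , -0.002])]
dish [array([ 0.495, -0.394,  0.005])]
```

View pics/w3.png

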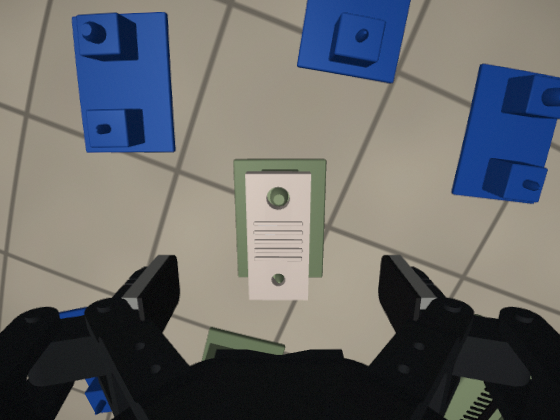

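The picture shows the plate ribbed face up at (278,237), with the thick pin in the large hole (278,198) and the thin pin in the small hole (278,280). It lies level, at the same measured height as at the start. The tube and dish have not moved.

```bash
python3 -c "
from rig import r
print(r.sign_off())"
```

```text
the job is handed in; nothing more can be done
None
```

The job is handed in: the plate stood in the drain stand and was let go, and it now lies ribbed face up, flush and level on the sage bridge with both pins through their proper holes. It took about 39 s of the 70 s, and the tube and dish were left where they were.

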